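# Make up a pack of three rolls and hold the strapping lever at its working position

### The job

Make up a pack of three border-strip rolls: one already stands in the strapping fixture's tray, so add two more from the counter, upright, and leave the other two rolls standing on the counter, and do not shift the wide roll, the tin or the carton. With the three in the tray and let go of, press the spring-loaded lever down until its arm is level - the strapper runs only there, and pressed further it would crush the pack - and finish while still holding it level: do not let go of it at the end.

Things in the scene. Friction and masses are not known exactly. Their poses are not given: they have to be found in the camera images.
- fixture: grey strapping fixture bolted to the counter. Origin: on the counter under the tray's centre; z up, y along the tray. The tray is an open channel for a row of three standing rolls: floor 6 mm above the counter, inside x -35.5 to +35.5 mm, y -110 to +110 mm; side walls 5 mm thick, tops 32 mm above the counter. See its end stop, jaw, housing and lever
- end_stop (a point): on the face of the tray's fixed end stop, at fixture y = -110 mm; the stop is 50 mm high above the counter
- jaw: sliding steel plate closing the tray's other end, 64 mm wide, top 48 mm above the counter. Origin: on the counter under its face, at fixture y = +110 mm while the lever is up. Pressing the lever drives it towards the end stop by 88.9 mm per rad: 40 mm with the lever level, where it has pushed three rolls (168 mm) into a close row with 12 mm to spare; pressed about 0.13 rad past level it would squeeze them
- housing (a point): centre of the top of the grey housing behind the jaw: 104 mm along fixture x, 62 mm along y, 70 mm high, centred at fixture x 0, y +157 mm. On it, at x +17 to +51 mm, two cheeks up to 106 mm high carry the lever's pivot at x +36, y +155 mm, 90 mm above the counter. The lever's arm points to fixture -x, over and out in front of the housing
- lever (a joint): lever angle in rad: 0 = sprung fully up (arm rising 0.45 rad, 26 degrees, away from the pivot), grows as it is pressed; 0.45 = arm level, the working position; 0.75 = down at the stop (reached only with the tray not full). A spring pushes it back up: on the pad about 4 N at first, 10 N at level, 14 N at the stop
- pad (a point): centre of the top face of the black pad at the end of the lever's flat steel arm (20 mm wide); press here. The pad is 56 mm long along the arm, 50 mm wide, 14 mm thick; this point is 140 mm from the pivot along the arm, 10 mm above the arm's line: about 160 mm above the counter with the lever up (the pad's far edge 173 mm), 100 mm with it level. z: square to the pad's top; -x: along the arm, away from the pivot
- roll_0: one of five identical short rolls of green garden border strip with a white paper band: a solid upright cylinder, 56 mm diameter, 70 mm tall, about 160 g. Origin: centre of its underside, z up. This one starts standing in the tray near the end stop
- roll_1: one of five identical short rolls of green garden border strip with a white paper band: a solid upright cylinder, 56 mm diameter, 70 mm tall, about 160 g. Origin: centre of its underside, z up. Starts standing on the counter
- roll_2: one of five identical short rolls of green garden border strip with a white paper band: a solid upright cylinder, 56 mm diameter, 70 mm tall, about 160 g. Origin: centre of its underside, z up. Starts standing on the counter
- roll_3: one of five identical short rolls of green garden border strip with a white paper band: a solid upright cylinder, 56 mm diameter, 70 mm tall, about 160 g. Origin: centre of its underside, z up. Starts standing on the counter
- roll_4: one of five identical short rolls of green garden border strip with a white paper band: a solid upright cylinder, 56 mm diameter, 70 mm tall, about 160 g. Origin: centre of its underside, z up. Starts standing on the counter
- wide_roll: bystander: wide roll of green strip, 96 mm diameter, 110 mm tall, standing behind the fixture, not part of the job. Origin: centre of its underside
- tin: bystander: tin, 76 mm diameter, 100 mm tall, standing behind the fixture. Origin: centre of its underside
- carton: bystander: cardboard carton 60 x 150 x 70 mm behind the fixture. Origin: centre of its underside
Not all that is in view belongs to the job. What is shaped like the roll_1 but blue, pink or yellow is not meant.

How it is judged:
By the outcome, as a careful person would: the job done as asked, in the order asked, and still so for the second after the job is handed in, while the arm keeps its last pose, push and grip.
It also fails if it takes over 51 s, if anything falls off the work surface, if the arm or the gripper's body presses on something with over 40 N, if the wrist force passes 120 N, or if a joint passes its speed limit or range.

### The arm

A 7-joint arm with a two-finger parallel gripper is mounted at the origin on the work surface. World frame = base frame: x ahead of the robot, y to its left, z up, the work surface at z = 0. Lengths are in m, angles in rad, forces in N, time in s.
With the tool pointing down it reaches from about 0.425 to 0.875 m from the base axis. Payload 8.4 kg.
Tool frame: the origin (TCP) lies midway between the tips of the shut fingers; the grasp point (between the pads) lies 19 mm behind it (robot.grip_point_offset is the z of the grasp point in the tool frame, in m); z points along the fingers, y is the line along which they close (so a half turn about z gives the same grasp; the last joint's range is limited). The gripper opens to 85 mm and grips with 20 to 120 N. Pads are 22 mm wide; open, the fingers measure 114 mm over their backs; the gripper's body (76 mm by 85 mm) begins 54 mm behind the grasp point. The pads swing forward as they close: fully open they stand 13 mm farther back than shut.
Start: joints at [1.125, 0.333, 0.04, 1.465, -0.013, 1.343, -0.059], TCP at [0.221, -0.611, 0.231] pointing down, gripper open.
Joint ranges: [-2.58, 2.58], [-0.38, 2.09], [-1.3, 1.39], [0.25, 2.4], [-1.5, 4.64], [0.08, 2.09], [-2.65, 2.65]. Speed limits (rad/s): [2.22, 2.22, 2.79, 2.79, 3.14, 3.14, 3.14].

### API

Orientations are given as a rotation vector (axis times angle).
In Python, from cell import robot gives the robot as it stands. The module is installed in compiled form; this text tells all that it offers.
- The arm moves only by the tool apply_moves, never from a script. Its arguments are lists of equal length, an entry for each row: "jaw": the closure in counts, from 0 (fully open) to 255 (shut); "xyz": the shift along the tool's x, y, z in cm, a list of three; "angular": the turn, a rotation vector about the tool's x, y, z in degrees, a list of three. A call has 1 to 5 rows; each row is the pose to reach, as a shift and turn from the pose commanded when the call began, along the tool's axes at that moment; what a row does not reach only later rows make up. A row lasts 1/8 s, in which the tool goes at most 62.5 mm and 10.7 degrees, less where a joint would pass 70% of its speed; a pose out of reach is approached as far as the arm can. A call with a gripper value outside its range is refused whole. The fingers move at their own pace and stop on an object; "newtons" is the grip in N (left out, the last holds). Time passes only in rows, so rows that repeat a pose let the fingers close. It gives the time, the measured TCP pose, the force, the opening and the grip force at its end, in the units of the state.
- robot.read_state(): the state, without advancing time (a new reading comes with each control period).
- robot.snapshot(name): name is "scene" or "top"; returns (picture, depth): 420x560x3 uint8, blue, green, red; 420x560 float32, m along the optical axis (not along the pixel's ray), 0 where there is no reading.
- robot.camera_params(name): a dict with "camera_matrix" (3x3 intrinsics, pixels), "xyz" and "attitude" of the camera in the world. Camera axes: x right, y down, z forward; pixel columns grow to the right and rows downward; lengths in m; the calibration is good to about 2 mm. A picture is of the moment at which its call begins. camera_params takes no time and is no camera call.
- robot.close_job(): hands the job in; it is judged then, once.
The state is a dict: "time": time; "q": joint angles; "qd": joint speeds; "joint_torque": joint torques, N m; "ee_pos": TCP position; "ee_rot": TCP orientation; "ft_force": force on the tool from outside, world axes, zero at the start; "moment": the same for the moment, N m; "finger_gap": finger opening in m; "gripper_force": force on a finger pad.
Only numpy, scipy, OpenCV 4.12 (cv2) and the standard library are available. Lean on these libraries where they do the work, as an engineer would, in place of code of your own. Each camera call takes 0.05 s, during which the arm holds its last target. There are 200 camera calls.

## Working session

There is one attempt and no reset: what is moved stays moved. The work goes in short steps, Python scripts to look and compute and a tool call to move; the robot and the scene stay as the last step left them, time stands still between calls to the robot, and variables do not carry over. Pictures are saved under pics/ and viewed, at most 10 in all, crops included, and the job is handed in when it is done.

Besides the shell and the picture viewer there is one more tool, called after ">>>" as name(argument=value, ...) on one line, values as JSON. apply_moves: Moves the arm, as the interface text tells. Its arguments: {"type":"object","properties":{"jaw":{"type":"array"},"xyz":{"type":"array"},"angular":{"type":"array"},"newtons":{"type":"number"}},"required":["jaw","xyz","angular"]}

```bash
mkdir -p pics
cat > h.py <<'E'
import numpy as np, cv2
from scipy.spatial.transform import Rotation as R
from cell import robot
def cam(n):
    p=robot.camera_params(n); K=np.array(p["camera_matrix"]); a=np.array(p["attitude"])
    Rm=a if a.shape==(3,3) else R.from_rotvec(a).as_matrix() 
    return K,np.array(p["xyz"]),Rm
def world(n,d):
    K,t,Rm=cam(n); v,u=np.indices(d.shape)
    P=np.stack([(u-K[0,2])/K[0,0]*d,(v-K[1,2])/K[1,1]*d,d],-1)
    return P@Rm.T+t
E
python3 - <<'E'
from h import *
for n in("scene","top"):
    print(robot.camera_params(n))
    im,d=robot.snapshot(n); cv2.imwrite(f"pics/{n}0.png",im); np.save(f"pics/{n}0.npy",d)
    P=world(n,d); print(P[210,280],P[300,100])
s=robot.read_state(); print(s); print(robot.grip_point_offset)
E
```

```text
{'camera_matrix': array([[443.79300304,   0.        , 279.57154629],
       [  0.        , 443.79300304, 205.29915805],
       [  0.        ,   0.        ,   1.        ]]), 'xyz': array([0.91378376, 0.57324931, 0.94965448]), 'attitude': array([-0.72218454, -2.72508353,  0.94737087])}
[ 0.54965167 -0.06522346 -0.00064727] [ 1.15273075 -0.53444055 -0.75920382]
{'camera_matrix': array([[439.91621227,   0.        , 287.43464122],
       [  0.        , 439.91621227, 210.81161474],
       [  0.        ,   0.        ,   1.        ]]), 'xyz': array([ 0.44343302, -0.02534089,  1.04895711]), 'attitude': array([-2.16666644,  2.12066583, -0.13818874])}
[5.92502113e-01 5.90797605e-03 1.32426519e-04] [0.37022848 0.42298023 0.00189969]
{'time': 0.1, 'q': array([ 1.12480621,  0.33381738,  0.03984389,  1.46619857, -0.01336891,
        1.34329456, -0.05851807]), 'qd': array([-0.00011298, -0.00103156,  0.00038683, -0.00201327, -0.00012053,
       -0.00031122,  0.00158678]), 'joint_torque': array([ 3.71984061e-03, -6.60015249e+01,  1.37005895e+00, -4.06471646e+01,
        1.70086522e-02,  8.82763357e-03, -1.28271972e-04]), 'ee_pos': array([ 0.22076319, -0.61091764,  0.23051688]), 'ee_rot': array([-3.09309821e+00, -5.41769958e-01,  5.72726285e-04]), 'ft_force': array([ 0.94284159,  0.53869071, -0.80774396]), 'moment': array([ 0.01102123, -0.06194346, -0.03018796]), 'gripper_force': 0.0, 'finger_gap': 0.0852796085793804}
-0.0187
```

View pics/scene0.png

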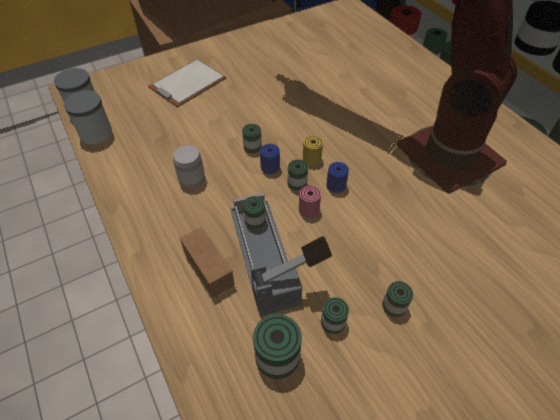

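View pics/top0.png

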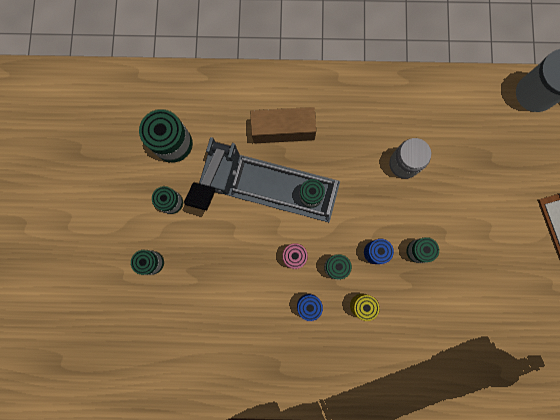

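Scene shows four green counter rolls at top-view pixels (165,199), (145,262), (338,266) and (425,250), with the tray roll at (312,192). Lookalikes to avoid are the wide green roll (163,130), blue (378,250) and (309,306), pink (294,255) and yellow (366,306). The lever pad is at (199,197).

Run:
```python
from h import *
im=cv2.imread("pics/top0.png"); d=np.load("pics/top0.npy"); P=world("top",d)
hsv=cv2.cvtColor(im,cv2.COLOR_BGR2HSV)
roi=lambda u,v,r:(slice(v-r,v+r),slice(u-r,u+r))
def disc(name,u,v,r,h):
    Q=P[roi(u,v,r)].reshape(-1,3); Q=Q[abs(Q[:,2]-h)<.006]
    c,rad=cv2.minEnclosingCircle((Q[:,:2]*1000).astype(np.float32)); print(name,np.round(c,1),round(rad,1),len(Q),np.round(Q[:,2].mean(),4))
for n,u,v in(("A",165,199),("B",145,262),("C",338,266),("D",425,250),("pink",294,255),("blue",378,250),("blue2",309,306),("yel",366,306)): disc(n,u,v,22,.07)
disc("tray",312,192,20,.076); disc("wide",163,130,35,.11); disc("tin",412,155,30,.10)
Q=P[130:235,225:350].reshape(-1,3); Q=Q[(abs(Q[:,2]-.032)<.004)]
print("walls",cv2.minAreaRect((Q[:,:2]*1000).astype(np.float32)))
Q=P[130:235,180:350].reshape(-1,3); Q=Q[(Q[:,2]>.003)&(Q[:,2]<.012)&(Q[:,0]>.4)]
print("floor",cv2.minAreaRect((Q[:,:2]*1000).astype(np.float32)))
Q=P[130:200,190:250].reshape(-1,3); Q=Q[(abs(Q[:,2]-.07)<.004)]
print("housing",cv2.minAreaRect((Q[:,:2]*1000).astype(np.float32)),len(Q))
m=(hsv[...,2]<40); m2=np.zeros_like(m); m2[180:215,183:217]=1; Q=P[m&m2&(P[...,2]>.12)]
print("pad",Q.mean(0),len(Q),cv2.minAreaRect((Q[:,:2]*1000).astype(np.float32)),Q[:,2].min(),Q[:,2].max())
cv2.imwrite("pics/crop.png",cv2.resize(im[110:330,120:450],None,fx=2.4,fy=2.4,interpolation=cv2.INTER_CUBIC))
```

```text
A [605.4 268. ] 28.1 472 0.0703
B [460.9 305.8] 28.3 501 0.0703
C [ 460.2 -128.8] 28.0 504 0.0702
D [ 501.8 -322.4] 28.1 507 0.0699
pink [482.2 -31.1] 27.7 494 0.0703
blue [ 496.9 -221.5] 27.9 502 0.0702
blue2 [369.4 -66.2] 27.9 518 0.0702
yel [ 372.7 -189.3] 27.8 523 0.0701
tray [627.3 -67.4] 28.0 472 0.0761
wide [752.9 273.6] 48.5 1436 0.1103
tin [ 713.7 -293.5] 35.2 747 0.1
walls ((691.4441528320312, -6.3778076171875), (247.09486389160156, 180.5247802734375), 78.42786407470703)
floor ((661.5867309570312, 45.37178039550781), (257.60870361328125, 413.290283203125), 1.0403602123260498)
housing ((681.3086547851562, 149.39405822753906), (62.48857879638672, 98.14604187011719), 75.97992706298828) 539
pad [0.5942234  0.16520152 0.16895474] 582 ((520.6104125976562, 94.04788208007812), (274.68939208984375, 73.38856506347656), 42.16154861450195) 0.12721974239976075 1.0489571109881108
```

View pics/crop.png

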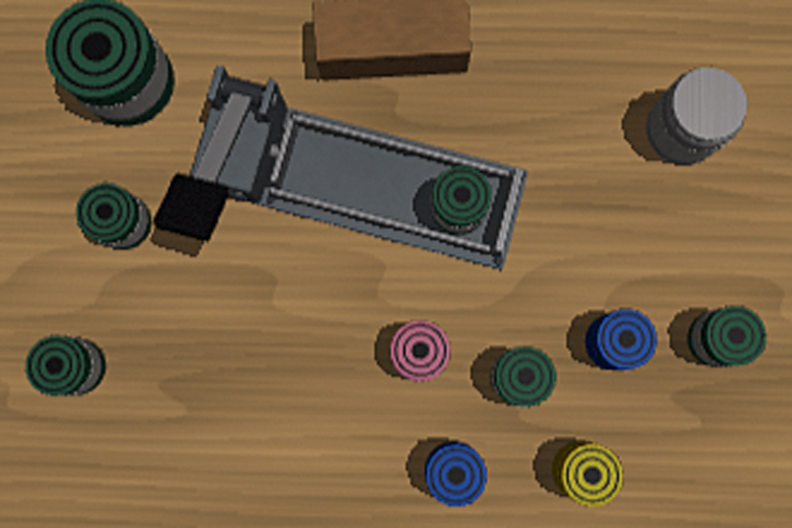

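The crop confirms the choice: C at crop (525,376) and D at (735,335) are green, upright and free-standing. Both can be gripped across the tray direction, clear of the blue and pink rolls. A and B stay where they are.

```bash
cat >> h.py <<'E'
def go(xyz,yawdir=None,Rt=None,p=None):
    """shift cm / turn deg, in current tool axes, to TCP xyz (m), tool down, y axis along +-yawdir"""
    s=robot.read_state(); R0=R.from_rotvec(s["ee_rot"]).as_matrix()
    best=None
    for sg in(1,-1):
        y=sg*np.array([yawdir[0],yawdir[1],0]); y/=np.linalg.norm(y); z=np.array([0,0,-1.]); T=np.stack([np.cross(y,z),y,z],1)
        w=R.from_matrix(R0.T@T).as_rotvec(degrees=True)
        if best is None or np.linalg.norm(w)<np.linalg.norm(best): best=w
    for q in np.atleast_2d(xyz): print(np.round(q,3),"shift",np.round(R0.T@(q-s["ee_pos"])*100,1),"turn",np.round(best,1))
E
python3 - <<'E'
from h import *
from scipy.optimize import least_squares
d=np.load("pics/top0.npy"); P=world("top",d)
o=np.array([.6433,-.0029]); a=np.radians(76)
for it in range(3):
    yf=np.array([np.cos(a),np.sin(a)]); xf=np.array([yf[1],-yf[0]])
    L=(P[...,:2]-o); X=L@xf; Y=L@yf; Z=P[...,2]
    m=(abs(Z-.032)<.003)&(abs(Y)<.085)&(abs(abs(X)-.038)<.008)
    f=[np.polyfit(Y[m&(X*s>0)],X[m&(X*s>0)],1) for s in(1,-1)]
    a-=np.mean([k[0] for k in f]); o=o+xf*np.mean([k[1] for k in f]); print(f)
yf=np.array([np.cos(a),np.sin(a)]); xf=np.array([yf[1],-yf[0]]);L=(P[...,:2]-o); X=L@xf; Y=L@yf
h=(abs(Z-.07)<.003)&(abs(Y-.157)<.05)&(abs(X)<.07); e=(abs(Z-.05)<.003)&(abs(X)<.03)&(abs(Y+.115)<.02)
print("stop",Y[e].max(),Y[e].min(),"hous",Y[h].min(),Y[h].max(),X[h].min(),X[h].max())
pd=(Z>.135)&(Z<.19)&(X<-.05)&(abs(Y-.155)<.06); print("pad",X[pd].min(),X[pd].max(),Y[pd].min(),Y[pd].max(),Z[pd].min(),Z[pd].max())
print("o",o,"deg",np.degrees(a),"xf",xf)
for n,q in(("r0",(.6273,-.0674)),("A",(.6054,.268))): print(n,(np.array(q)-o)@xf,(np.array(q)-o)@yf)
s=robot.read_state(); print(R.from_rotvec(s["ee_rot"]).as_matrix().round(3))
go([[.502,-.322,.16],[.502,-.322,.036]],xf)
E
```

```text
[array([-0.00380064,  0.04142335]), array([-0.00227905, -0.03556643])]
[array([-0.00065106,  0.03849767]), array([-0.00197577, -0.03839664])]
[array([0.00066085, 0.03844716]), array([-0.00193525, -0.03839453])]
stop -0.10942954912781362 -0.11760756743426003 hous 0.12558411732801264 0.18757379543837271 -0.051329103959934265 0.04672506730065095
pad -0.11459567895543152 -0.05007103856353058 0.1300383671180305 0.18070602061985983 0.13554167750338952 0.17432204681682972
o [ 0.64621608 -0.00362678] deg 76.28593227730973 xf [ 0.97149094 -0.23707668]
r0 -0.0032576601074977285 -0.06643966295571146
A -0.10404883067974288 0.25420641909531966
[[ 0.94   0.34  -0.001]
 [ 0.34  -0.94   0.001]
 [-0.    -0.001 -1.   ]]
[ 0.502 -0.322  0.16 ] shift [ 36.3 -17.6   7.1] turn [ -0.1  -0.  -56.4]
[ 0.502 -0.322  0.036] shift [ 36.3 -17.6  19.5] turn [ -0.1  -0.  -56.4]
```

>>> apply_moves(jaw=[0,0,0,0,0], xyz=[[36.3,-17.6,7.1],[36.3,-17.6,7.1],[36.3,-17.6,7.1],[36.3,-17.6,7.1],[36.3,-17.6,7.1]], angular=[[0,0,-56.4],[0,0,-56.4],[0,0,-56.4],[0,0,-56.4],[0,0,-56.4]], newtons=40)

```text
time: 0.72
ee_pos: [0.4367, -0.3892, 0.1767]
ee_rot: [-2.51, -1.889, 0.0]
ft_force: [0.9, -0.6, -0.5]
finger_gap: 0.0852
gripper_force: 0.0
```

Run:
```python
from h import *
xf=[.9715,-.2371]
s=robot.read_state(); print(s["time"],s["ee_pos"],s["q"])
go([[.502,-.322,.16],[.502,-.322,.036]],xf)
```

```text
0.725 [ 0.43668126 -0.38923703  0.17666958] [ 0.86444069  0.25135113 -0.24948749  1.68900328  0.06573285  1.20961407
  0.3186039 ]
[ 0.502 -0.322  0.16 ] shift [8.3 4.4 1.7] turn [-0.  -0.  -2.4]
[ 0.502 -0.322  0.036] shift [ 8.3  4.4 14.1] turn [-0.  -0.  -2.4]
```

>>> apply_moves(jaw=[0,0,0,0,0], xyz=[[5.0,2.6,1.0],[8.3,4.4,1.7],[8.3,4.4,5.5],[8.3,4.4,10.0],[8.3,4.4,13.8]], angular=[[0,0,-2.4],[0,0,-2.4],[0,0,-2.4],[0,0,-2.4],[0,0,-2.4]])

```text
time: 1.35
ee_pos: [0.5008, -0.3233, 0.0372]
ee_rot: [-2.475, -1.933, 0.001]
ft_force: [0.5, -0.2, 0.7]
finger_gap: 0.0855
gripper_force: 0.0
```

Run:
```python
from h import *
xf=[.9715,-.2371]
go([[.502,-.322,.036]],xf)
```

```text
[ 0.502 -0.322  0.036] shift [0.2 0.1 0.1] turn [-0.1 -0.  -0.3]
```

>>> apply_moves(jaw=[160,160,160,160,160], xyz=[[0.1,0.1,0.1],[0.1,0.1,0.1],[0.1,0.1,0.1],[0.1,0.1,0.1],[0.1,0.1,0.1]], angular=[[0,0,-0.3],[0,0,-0.3],[0,0,-0.3],[0,0,-0.3],[0,0,-0.3]])

```text
time: 1.98
ee_pos: [0.503, -0.3234, 0.0391]
ee_rot: [2.47, 1.939, 0.0]
ft_force: [-0.4, -0.5, 3.3]
finger_gap: 0.0551
gripper_force: 42.9
```

Run:
```python
from h import *
xf=np.array([.9715,-.2371]);yf=np.array([.2371,.9715]);o=np.array([.6462,-.0036])
t=o+yf*-.004; s=robot.read_state(); print(s["finger_gap"],s["gripper_force"],s["ee_pos"])
z=s["ee_pos"][2]
go([[*s["ee_pos"][:2],z+.1],[*t,z+.1],[*t,z+.009]],xf)
```

```text
0.055075149930772345 42.92226254940033 [ 0.50299291 -0.32335444  0.03909121]
[ 0.503 -0.323  0.139] shift [ -0.   0. -10.] turn [ 0.1  0.  -0. ]
[ 0.645 -0.007  0.139] shift [ 34.1   6.3 -10. ] turn [ 0.1  0.  -0. ]
[ 0.645 -0.007  0.048] shift [34.1  6.3 -0.9] turn [ 0.1  0.  -0. ]
```

>>> apply_moves(jaw=[160,160,160,160,160], xyz=[[0,0,-5],[0,0,-10],[5.5,1.0,-10],[11.0,2.0,-10],[16.5,3.0,-10]], angular=[[0,0,0],[0,0,0],[0,0,0],[0,0,0],[0,0,0]])

```text
time: 2.6
ee_pos: [0.5714, -0.1684, 0.1386]
ee_rot: [2.471, 1.939, 0.001]
ft_force: [0.9, -1.4, -0.3]
finger_gap: 0.0546
gripper_force: 43.1
```

```bash
cat > t.py <<'E'
from h import *
import sys
xf=np.array([.9715,-.2371]);yf=np.array([.2371,.9715]);o=np.array([.6462,-.0036])
t=o+yf*float(sys.argv[1]); s=robot.read_state(); print(s["finger_gap"],s["gripper_force"],s["ee_pos"])
go([[*t,float(z)] for z in sys.argv[2:]],xf)
E
python3 t.py -.004 .139 .0465
```

```text
0.054622166430092656 43.113133907318115 [ 0.571398   -0.16839733  0.13864877]
[ 0.645 -0.007  0.139] shift [17.4  3.3 -0. ] turn [ 0.  0. -0.]
[ 0.645 -0.007  0.046] shift [17.4  3.3  9.2] turn [ 0.  0. -0.]
```

>>> apply_moves(jaw=[160,160,160,160,160], xyz=[[6,1.1,0],[12,2.2,0],[17.2,3.2,0],[17.2,3.2,0],[17.2,3.2,3]], angular=[[0,0,0],[0,0,0],[0,0,0],[0,0,0],[0,0,0]])

```text
time: 3.22
ee_pos: [0.6445, -0.0099, 0.1101]
ee_rot: [2.467, 1.94, 0.005]
ft_force: [-0.3, -0.1, -2.4]
finger_gap: 0.055
gripper_force: 43.1
```

```bash
python3 t.py -.004 .139 .0465
python3 - <<'E'
from h import *
im,d=robot.snapshot("scene"); cv2.imwrite("pics/s1.png",cv2.resize(im[150:330,180:420],None,fx=3,fy=3))
E
```

```text
0.055010965507128494 43.14649701118469 [ 0.6444969  -0.00988843  0.11009238]
[ 0.645 -0.007  0.139] shift [ 0.3  0.  -2.9] turn [ 0.3 -0.   0.1]
[ 0.645 -0.007  0.046] shift [ 0.2 -0.   6.4] turn [ 0.3 -0.   0.1]
```

View pics/s1.png

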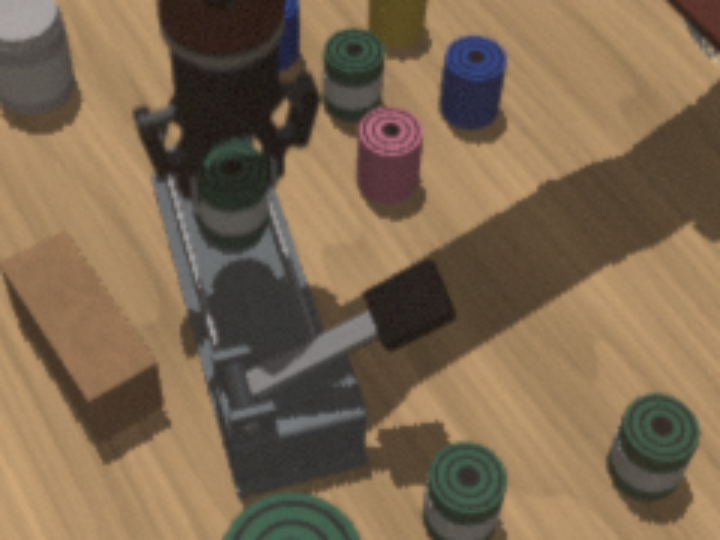

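The roll hangs upright in the fingers over the tray, at crop pixel (232,190), and the nearby rolls haven't moved. Lowering it now.

>>> apply_moves(jaw=[160,160,160,160,160], xyz=[[0.2,0,2],[0.2,0,4],[0.2,0,5.6],[0.2,0,6.4],[0.2,0,6.4]], angular=[[0,0,0],[0,0,0],[0,0,0],[0,0,0],[0,0,0]])

```text
time: 3.9
ee_pos: [0.6434, -0.0083, 0.0447]
ee_rot: [2.471, 1.94, 0.0]
ft_force: [-3.0, 0.6, 4.0]
finger_gap: 0.0548
gripper_force: 44.2
```

```bash
python3 t.py -.004 .0455; python3 -c "
from h import *
print(robot.read_state()['ft_force'])"
```

```text
0.05482013195366414 44.24566090106964 [ 0.64342298 -0.00834765  0.04468576]
[ 0.645 -0.007  0.046] shift [ 0.1  0.2 -0.1] turn [ 0.  0. -0.]
[-2.98803815  0.56255377  4.0059732 ]
```

>>> apply_moves(jaw=[0,0,0,0,0], xyz=[[0,0,0],[0,0,0],[0,0,0],[0,0,-5],[0,0,-10]], angular=[[0,0,0],[0,0,0],[0,0,0],[0,0,0],[0,0,0]])

```text
time: 4.53
ee_pos: [0.6428, -0.0083, 0.1449]
ee_rot: [-2.47, -1.94, 0.001]
ft_force: [0.2, -0.2, 0.4]
finger_gap: 0.0857
gripper_force: 0.0
```

Run:
```python
from h import *
print(robot.read_state()["finger_gap"])
go([[.460,-.129,.145],[.460,-.129,.036]],[.9715,-.2371])
```

```text
0.08569434703877099
[ 0.46  -0.129  0.145] shift [-16.1 -14.9   0. ] turn [-0.1  0.   0. ]
[ 0.46  -0.129  0.036] shift [-16.1 -14.9  10.9] turn [-0.1  0.   0. ]
```

>>> apply_moves(jaw=[0,0,0,0,0], xyz=[[-4.1,-3.8,0],[-8.2,-7.6,0],[-12.2,-11.3,0],[-16.1,-14.9,0],[-16.1,-14.9,0]], angular=[[0,0,0],[0,0,0],[0,0,0],[0,0,0],[0,0,0]])

```text
time: 5.15
ee_pos: [0.4574, -0.1323, 0.1442]
ee_rot: [2.475, 1.933, -0.003]
ft_force: [0.6, 0.5, 0.5]
finger_gap: 0.0853
gripper_force: 0.0
```

Run:
```python
from h import *
im,d=robot.snapshot("top"); P=world("top",d)
for n,u,v,z in(("mid",290,185,.076),("r0",312,192,.076)):
    o=np.array([.6462,-.0036]);Q=P[v-40:v+40,u-60:u+60].reshape(-1,3); Q=Q[abs(Q[:,2]-z)<.004]
    L=(Q[:,:2]-o); X=L@[.9715,-.2371]; Y=L@[.2371,.9715]; k=(abs(X)<.04)&((Y>-.036) if n=="mid" else (Y<-.036))&(abs(Y)<.11)
    print(n,cv2.minEnclosingCircle((np.c_[X[k],Y[k]]*1000).astype(np.float32)),k.sum())
go([[.460,-.129,.145],[.460,-.129,.036]],[.9715,-.2371])
```

```text
mid ((-0.9479977488517761, -5.345200061798096), 27.79074478149414) 460
r0 ((-3.569793939590454, -66.41522979736328), 27.893476486206055) 449
[ 0.46  -0.129  0.145] shift [ 0.2  0.  -0. ] turn [ 0.   0.  -0.2]
[ 0.46  -0.129  0.036] shift [ 0.2  0.  10.9] turn [ 0.   0.  -0.2]
```

>>> apply_moves(jaw=[0,0,0,160,160], xyz=[[0.2,0,4],[0.2,0,8],[0.2,0,10.6],[0.2,0,10.6],[0.2,0,10.6]], angular=[[0,0,0],[0,0,0],[0,0,0],[0,0,0],[0,0,0]])

```text
time: 5.82
ee_pos: [0.462, -0.1269, 0.0393]
ee_rot: [2.469, 1.941, 0.002]
ft_force: [1.7, -0.2, -1.9]
finger_gap: 0.055
gripper_force: 42.5
```

>>> apply_moves(jaw=[160,160,160,160,160], xyz=[[0,0,0],[0,0,0],[0,0,0],[0,0,0],[0,0,0]], angular=[[0,0,0],[0,0,0],[0,0,0],[0,0,0],[0,0,0]])

```text
time: 6.45
ee_pos: [0.4616, -0.1276, 0.0391]
ee_rot: [2.47, 1.939, 0.002]
ft_force: [-0.6, 0.8, 6.0]
finger_gap: 0.0548
gripper_force: 43.3
```

```bash
python3 t.py .063 .138 .0465
```

```text
0.054760262788385194 43.344833850860596 [ 0.46156772 -0.12760838  0.0391026 ]
[0.661 0.058 0.138] shift [22.7 15.  -9.9] turn [ 0.1  0.  -0. ]
[0.661 0.058 0.046] shift [22.7 15.  -0.7] turn [ 0.1  0.  -0. ]
```

>>> apply_moves(jaw=[160,160,160,160,160], xyz=[[0,0,-5],[0,0,-9.9],[4.6,3.0,-9.9],[9.2,6.1,-9.9],[13.8,9.1,-9.9]], angular=[[0,0,0],[0,0,0],[0,0,0],[0,0,0],[0,0,0]])

```text
time: 7.08
ee_pos: [0.583, -0.0143, 0.1374]
ee_rot: [2.472, 1.938, 0.0]
ft_force: [1.4, -0.5, -0.4]
finger_gap: 0.055
gripper_force: 43.8
```

```bash
python3 t.py .063 .138 .0465
```

```text
0.055015760018414905 43.81422400474548 [ 0.5829649  -0.01431211  0.13735022]
[0.661 0.058 0.138] shift [ 8.8  5.9 -0.1] turn [ 0.   0.  -0.1]
[0.661 0.058 0.046] shift [8.8 5.9 9.1] turn [ 0.   0.  -0.1]
```

>>> apply_moves(jaw=[160,160,160,160,160], xyz=[[4.5,3.0,0],[8.7,5.8,0],[8.7,5.8,0],[8.7,5.8,1.5],[8.7,5.8,3]], angular=[[0,0,0],[0,0,0],[0,0,0],[0,0,0],[0,0,0]])

```text
time: 7.7
ee_pos: [0.6581, 0.054, 0.1058]
ee_rot: [2.472, 1.938, -0.002]
ft_force: [0.4, 0.9, -2.4]
finger_gap: 0.0547
gripper_force: 43.9
```

```bash
python3 t.py .063 .138 .0465
```

```text
0.054693979057723004 43.876376152038574 [0.65805826 0.05402038 0.10577964]
[0.661 0.058 0.138] shift [ 0.4  0.2 -3.2] turn [-0.   0.1 -0.1]
[0.661 0.058 0.046] shift [0.4 0.2 5.9] turn [-0.   0.1 -0.1]
```

>>> apply_moves(jaw=[160,160,160,160,160], xyz=[[0.2,0.1,1.5],[0.2,0.1,3.5],[0.2,0.1,5.2],[0.2,0.1,5.9],[0.2,0.1,6.0]], angular=[[0,0,0],[0,0,0],[0,0,0],[0,0,0],[0,0,0]])

```text
time: 8.32
ee_pos: [0.6601, 0.0575, 0.0467]
ee_rot: [-2.47, -1.94, 0.001]
ft_force: [0.8, 0.9, -1.7]
finger_gap: 0.0545
gripper_force: 43.9
```

```bash
python3 t.py .063 .0455; python3 -c "
from h import *
print(robot.read_state()['ft_force'])"
```

```text
0.054529419069650795 43.87589693069458 [0.66012799 0.05751599 0.04665317]
[0.661 0.058 0.046] shift [0.  0.1 0.1] turn [-0.  0.  0.]
[ 0.83397012  0.9230186  -1.69607412]
```

>>> apply_moves(jaw=[160,160,0,0,0], xyz=[[0,0.1,0.15],[0,0.1,0.15],[0,0.1,0.15],[0,0.1,0.15],[0,0.1,0.15]], angular=[[0,0,0],[0,0,0],[0,0,0],[0,0,0],[0,0,0]])

```text
time: 8.95
ee_pos: [0.6615, 0.0572, 0.0459]
ee_rot: [2.471, 1.94, 0.001]
ft_force: [0.3, 0.2, 0.1]
finger_gap: 0.0857
gripper_force: 0.0
```

>>> apply_moves(jaw=[0,0,0,0,0], xyz=[[0,0,-5],[0,0,-10],[0,0,-15],[0,0,-19],[0,0,-19]], angular=[[0,0,0],[0,0,0],[0,0,0],[0,0,0],[0,0,0]])

```text
time: 9.57
ee_pos: [0.6629, 0.0578, 0.2399]
ee_rot: [2.468, 1.938, 0.009]
ft_force: [0.2, 0.0, -0.6]
finger_gap: 0.0857
gripper_force: 0.0
```

```bash
cat > c.py <<'E'
from h import *
im,d=robot.snapshot("top"); P=world("top",d)
im2,d2=robot.snapshot("scene"); P2=world("scene",d2)
xf=np.array([.9715,-.2371]);yf=np.array([.2371,.9715]);o=np.array([.6462,-.0036])
for nm,D in(("top",P),("scene",P2)):
    L=D[...,:2]-o; X=L@xf; Y=L@yf; Z=D[...,2]
    m=((abs(Z-.076)<.004)&(abs(X)<.036)&(abs(Y)<.1)).astype(np.uint8)
    n,lab,st,_=cv2.connectedComponentsWithStats(m)
    for i in range(1,n):
        if st[i,4]>100: k=lab==i; print(nm,"roll",cv2.minEnclosingCircle((np.c_[X[k],Y[k]]*1000).astype(np.float32)),st[i,4])
    pd=(Z>.135)&(Z<.178)&(X<-.055)&(X>-.13)&(abs(Y-.155)<.035)
    print(nm,"pad",[(round(v[pd].min(),4),round(v[pd].max(),4)) for v in(X,Y,Z)] if pd.any() else None)
cv2.imwrite("pics/%s.png"%__import__("sys").argv[1],np.hstack([im[130:330,120:450],im2[150:350,180:420]]))
E
python3 c.py p2
```

```text
top roll ((-3.0934083461761475, -66.64856719970703), 27.974050521850586) 425
top pad [(np.float64(-0.1147), np.float64(-0.0613)), (np.float64(0.1319), np.float64(0.1807)), (np.float64(0.1471), np.float64(0.1731))]
scene roll ((-3.9593076705932617, -62.52962875366211), 28.699644088745117) 277
scene roll ((-1.7760075330734253, -1.5877416133880615), 28.2142391204834) 307
scene roll ((1.195529580116272, 64.35311126708984), 28.37322235107422) 354
scene pad [(np.float64(-0.1163), np.float64(-0.055)), (np.float64(0.1331), np.float64(0.1843)), (np.float64(0.1365), np.float64(0.1726))]
```

View pics/p2.png

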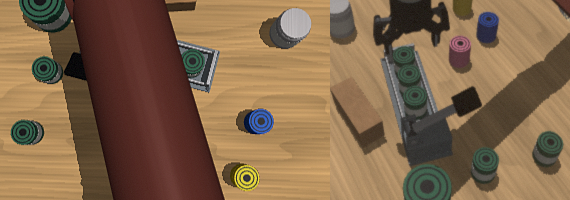

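All three rolls stand upright in the tray at y = -66, -5 and +64 mm, and rolls A and B are untouched. In the right half, the pad is at (466,100). Next I shut the fingers and go over the pad.

```bash
cat > pr.py <<'E'
from h import *
xf=np.array([.9715,-.2371]);yf=np.array([.2371,.9715]);o=np.array([.6462,-.0036])
def pt(th,dz=0):
    q=o+xf*(.036-.14*np.cos(th)+.01*np.sin(th))+yf*.156
    return [*q,.09+.14*np.sin(th)+.01*np.cos(th)+dz]
s=robot.read_state(); e=s["ee_pos"]; print(s["time"],e,"fixture",(e[:2]-o)@xf,(e[:2]-o)@yf,s["ft_force"].round(1),s["finger_gap"])
go([pt(.45,.04),pt(.45,.015),pt(.35,.005),pt(.25,.003),pt(.12,.002),pt(0,.004),pt(0)],xf)
E
python3 pr.py
```

```text
9.675 [0.6612578  0.0572232  0.23568614] fixture 0.0002074715101294545 0.06265994223372932 [-0.9  0.4 -0.8] 0.08519945175453317
[0.6   0.168 0.2  ] shift [ 9.3 -8.6  3.6] turn [ 0.  0. -0.]
[0.6   0.168 0.175] shift [ 9.3 -8.6  6.1] turn [ 0.  0. -0.]
[0.594 0.17  0.152] shift [ 9.3 -9.2  8.3] turn [ 0.  0. -0.]
[0.589 0.171 0.137] shift [ 9.3 -9.7  9.8] turn [ 0.  0. -0.]
[0.584 0.172 0.119] shift [  9.3 -10.2  11.7] turn [ 0.  0. -0.]
[0.582 0.173 0.104] shift [  9.3 -10.4  13.2] turn [ 0.  0. -0.]
[0.582 0.173 0.1  ] shift [  9.3 -10.4  13.6] turn [ 0.  0. -0.]
```

>>> apply_moves(jaw=[255,255,255,255,255], xyz=[[4,-3.7,0],[8,-7.4,1],[9.3,-8.6,2],[9.3,-8.6,3.6],[9.3,-8.6,3.6]], angular=[[0,0,0],[0,0,0],[0,0,0],[0,0,0],[0,0,0]])

```text
time: 10.3
ee_pos: [0.5997, 0.1653, 0.1971]
ee_rot: [-2.473, -1.937, 0.006]
ft_force: [-0.5, -1.1, -0.3]
finger_gap: 0.0002
gripper_force: 0.0
```

```bash
python3 pr.py
```

```text
10.3 [0.59971455 0.16534778 0.19712141] fixture -0.08521812977608453 0.15311106518578296 [-0.5 -1.1 -0.3] 0.00023414252095198528
[0.6   0.168 0.2  ] shift [ 0.3 -0.1 -0.3] turn [-0.2  0.1 -0.1]
[0.6   0.168 0.175] shift [ 0.3 -0.   2.2] turn [-0.2  0.1 -0.1]
[0.594 0.17  0.152] shift [ 0.3 -0.7  4.5] turn [-0.2  0.1 -0.1]
[0.589 0.171 0.137] shift [ 0.3 -1.2  6. ] turn [-0.2  0.1 -0.1]
[0.584 0.172 0.119] shift [ 0.3 -1.6  7.8] turn [-0.2  0.1 -0.1]
[0.582 0.173 0.104] shift [ 0.3 -1.9  9.3] turn [-0.2  0.1 -0.1]
[0.582 0.173 0.1  ] shift [ 0.3 -1.9  9.7] turn [-0.2  0.1 -0.1]
```

>>> apply_moves(jaw=[255,255,255,255,255], xyz=[[0.2,0,1.2],[0.2,0,2.2],[0.2,-0.2,3.0],[0.2,-0.4,3.6],[0.2,-0.6,4.2]], angular=[[0,0,0],[0,0,0],[0,0,0],[0,0,0],[0,0,0]])

```text
time: 10.92
ee_pos: [0.5946, 0.1715, 0.158]
ee_rot: [2.47, 1.94, 0.001]
ft_force: [-0.7, -1.2, 5.1]
finger_gap: -0.0003
gripper_force: 2.2
```

```bash
python3 pr.py
```

```text
10.925 [0.59457729 0.17149505 0.15798566] fixture -0.09166650121606017 0.15786509840612792 [-0.7 -1.2  5.1] -0.00028975856497370924
[0.6   0.168 0.2  ] shift [-0.2  0.6 -4.2] turn [ 0. -0. -0.]
[0.6   0.168 0.175] shift [-0.2  0.6 -1.7] turn [ 0. -0. -0.]
[0.594 0.17  0.152] shift [-0.2 -0.   0.6] turn [ 0. -0. -0.]
[0.589 0.171 0.137] shift [-0.2 -0.6  2.1] turn [ 0. -0. -0.]
[0.584 0.172 0.119] shift [-0.2 -1.   3.9] turn [ 0. -0. -0.]
[0.582 0.173 0.104] shift [-0.2 -1.2  5.4] turn [ 0. -0. -0.]
[0.582 0.173 0.1  ] shift [-0.2 -1.2  5.8] turn [ 0. -0. -0.]
```

Contact made (5 N). Pressing slowly along the arc.

>>> apply_moves(jaw=[255,255,255,255,255], xyz=[[-0.1,-0.1,0.5],[-0.1,-0.3,1.0],[-0.2,-0.4,1.5],[-0.2,-0.6,2.0],[-0.2,-0.7,2.5]], angular=[[0,0,0],[0,0,0],[0,0,0],[0,0,0],[0,0,0]])

```text
time: 11.55
ee_pos: [0.5873, 0.1722, 0.1334]
ee_rot: [-2.47, -1.941, -0.003]
ft_force: [-2.0, 0.4, 7.1]
finger_gap: 0.0003
gripper_force: 3.4
```

>>> apply_moves(jaw=[255,255,255,255,255], xyz=[[0,-0.1,0.4],[0,-0.2,0.8],[0,-0.3,1.2],[0,-0.35,1.6],[0,-0.4,2.0]], angular=[[0,0,0],[0,0,0],[0,0,0],[0,0,0],[0,0,0]])

```text
time: 12.18
ee_pos: [0.5828, 0.1733, 0.1134]
ee_rot: [-2.469, -1.941, -0.001]
ft_force: [-5.1, 1.7, 10.9]
finger_gap: -0.0
gripper_force: 4.6
```

```bash
python3 pr.py; python3 c.py p3
```

```text
12.175 [0.58278835 0.17328195 0.11343471] fixture -0.10354313086262812 0.15680591282018697 [-5.1  1.7 10.9] -6.462352963089569e-06
[0.6   0.168 0.2  ] shift [-0.1  1.8 -8.6] turn [-0.  -0.1  0.1]
[0.6   0.168 0.175] shift [-0.1  1.8 -6.1] turn [-0.  -0.1  0.1]
[0.594 0.17  0.152] shift [-0.1  1.1 -3.9] turn [-0.  -0.1  0.1]
[0.589 0.171 0.137] shift [-0.1  0.6 -2.4] turn [-0.  -0.1  0.1]
[0.584 0.172 0.119] shift [-0.1  0.2 -0.5] turn [-0.  -0.1  0.1]
[0.582 0.173 0.104] shift [-0.1 -0.   0.9] turn [-0.  -0.1  0.1]
[0.582 0.173 0.1  ] shift [-0.1 -0.   1.3] turn [-0.  -0.1  0.1]
top roll ((0.8570077419281006, 22.38222885131836), 55.53066635131836) 918
top roll ((-3.066617965698242, -66.32998657226562), 27.86614227294922) 461
top pad [(np.float64(-0.0682), np.float64(-0.0585)), (np.float64(0.1435), np.float64(0.1442)), (np.float64(0.1726), np.float64(0.1776))]
scene roll ((-3.3035964965820312, -62.71565628051758), 28.620925903320312) 270
scene roll ((2.3776865005493164, 26.585865020751953), 55.74351501464844) 645
scene pad [(np.float64(-0.1299), np.float64(-0.0605)), (np.float64(0.145), np.float64(0.1742)), (np.float64(0.1353), np.float64(0.178))]
```

View pics/p3.png

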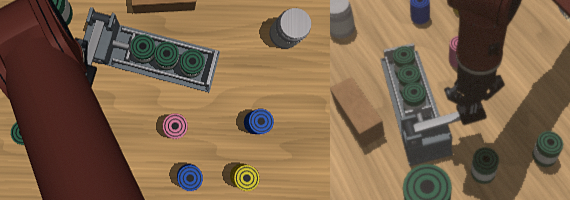

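The rolls are upright and being pushed together, at (143,46), (167,54) and (193,61). The lever is about 0.09 rad short of level.

>>> apply_moves(jaw=[255,255,255,255,255], xyz=[[0,0,0.3],[0,0,0.6],[0,0,0.9],[0,0,1.2],[0,0,1.2]], angular=[[0,0,0],[0,0,0],[0,0,0],[0,0,0],[0,0,0]])

```text
time: 12.9
ee_pos: [0.5824, 0.1735, 0.1013]
ee_rot: [-2.469, -1.941, -0.0]
ft_force: [-6.1, 1.9, 9.6]
finger_gap: 0.0001
gripper_force: 5.0
```

```bash
cat > j.py <<'E'
from h import *
xf=np.array([.9715,-.2371]);yf=np.array([.2371,.9715]);o=np.array([.6462,-.0036])
s=robot.read_state(); print(s["ee_pos"],s["ft_force"])
for n in("top","scene"):
    im,d=robot.snapshot(n); P=world(n,d); L=P[...,:2]-o; X=L@xf; Y=L@yf; Z=P[...,2]
    m=(abs(Z-.048)<.002)&(abs(X)<.03)&(Y>.03)&(Y<.12)
    print(n,"jaw top Y",np.percentile(Y[m],[1,5,50,95,99]).round(4),m.sum())
    a=(Z>.08)&(Z<.13)&(X<.01)&(X>-.07)&(abs(Y-.156)<.0085)
    print(n,"arm top z=a*x+b",np.polyfit(X[a],Z[a],1) if a.sum()>20 else None,a.sum())
    m=(abs(Z-.076)<.003)&(abs(X)<.036)&(abs(Y)<.12); print("rolls Y range",Y[m].min(),Y[m].max())
    cv2.imwrite(f"pics/{n}_{s['time']:.1f}.png",im)
E
python3 j.py
```

```text
[0.58238295 0.17346075 0.1012849 ] [-6.14884544  1.92629014  9.55530275]
top jaw top Y [0.0329 0.0393 0.074  0.0768 0.0769] 46
top arm top z=a*x+b [-0.00594888  0.09629594] 226
rolls Y range -0.09643625403813653 0.06999613680500424
scene jaw top Y [0.0491 0.0566 0.0753 0.0807 0.081 ] 47
scene arm top z=a*x+b [-0.01500156  0.09445361] 228
rolls Y range -0.09175924675625328 0.07357804824110432
```

>>> apply_moves(jaw=[255,255,255,255,255], xyz=[[0,0,0.1],[0,0,0.1],[0,0,0.1],[0,0,0.1],[0,0,0.1]], angular=[[0,0,0],[0,0,0],[0,0,0],[0,0,0],[0,0,0]])

```text
time: 13.62
ee_pos: [0.5824, 0.1735, 0.1005]
ee_rot: [-2.469, -1.941, -0.0]
ft_force: [-6.3, 0.6, 10.0]
finger_gap: 0.0
gripper_force: 5.3
```

```bash
python3 j.py; python3 c.py p4
```

```text
[0.58239697 0.17346593 0.10050014] [-6.32092541  0.6287744  10.04726995]
top jaw top Y [0.0329 0.0382 0.0739 0.0762 0.0766] 45
top arm top z=a*x+b [0.00506232 0.09638381] 229
rolls Y range -0.09639644278595427 0.06950083048744844
scene jaw top Y [0.0502 0.0596 0.0749 0.0801 0.0807] 51
scene arm top z=a*x+b [-0.00205214  0.09424269] 219
rolls Y range -0.09259906473026767 0.07278900183051229
top roll ((-2.709655284881592, -13.217632293701172), 83.1209945678711) 1379
top pad [(np.float64(-0.0684), np.float64(-0.0569)), (np.float64(0.143), np.float64(0.1468)), (np.float64(0.1581), np.float64(0.1779))]
scene roll ((-4.178621292114258, -10.288444519042969), 83.97389221191406) 916
scene pad [(np.float64(-0.13), np.float64(-0.056)), (np.float64(0.146), np.float64(0.1762)), (np.float64(0.1355), np.float64(0.178))]
```

View pics/p4.png

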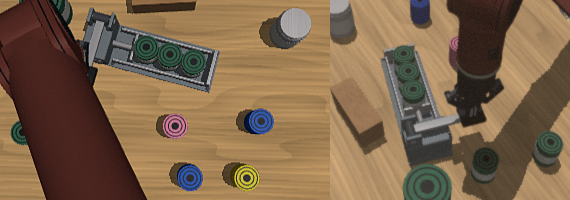

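The three rolls stand upright in a close row at (146,47), (169,54) and (193,61). The lever arm is level (slope about 0.00) and held with 10 N, and the bystanders haven't moved. Handing in.

```bash
python3 -c "
from cell import robot
print(robot.close_job())"
```

```text
the job is handed in; nothing more can be done
None
```

I handed the job in at about 14 s with all three border-strip rolls upright in the tray and the lever held level (about 10 N); the other two rolls still stand on the counter, and nothing else appeared to move.

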